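Roll the edge strip home

ROBOT

A 7-joint arm with a two-finger parallel gripper is mounted at the origin on a cart in front of the work surface, level with it; the furniture and walls round the work are solid. World frame = base frame: x ahead of the robot, y to its left, z up, the work surface at z = 0. Lengths are in m, angles in rad, forces in N, time in s.
With the tool pointing down it reaches from about 0.4 to 0.85 m from the base axis. Payload 10.4 kg.
Tool frame: the origin (TCP) lies on the centre line of the jaws, within the pads' length; the fingertips stand 11 mm ahead of it and the grasp point (between the pads) lies 8 mm behind it; z points along the fingers, y is the line along which they close (so a half turn about z gives the same grasp; the last joint's range is limited). The gripper opens to 87 mm and grips with 3 to 60 N. Pads are 19 mm wide; open, the fingers measure 117 mm over their backs; the gripper's body (75 mm by 190 mm) begins 51 mm behind the grasp point.
Start: joints at [1.182, 0.332, -0.065, 1.46, 0.022, 1.35, -0.088], TCP at [0.224, -0.584, 0.196] pointing down, gripper open.
Joint ranges: [-2.6, 2.6], [-0.5, 2.12], [-1.47, 1.34], [0.16, 2.42], [-1.27, 4.41], [0.06, 2.06], [-2.6, 2.6]. Speed limits (rad/s): [2.22, 2.22, 2.79, 2.79, 3.14, 3.14, 3.14].

INTERFACE

Orientations are given as a unit quaternion [x, y, z, w].
In Python, from bench import r gives the robot as it stands.
- The arm moves only by the shell command python3 -m pendant 'ROWS' [OPENING] [FORCE]. ROWS is JSON, a list of rows, each a list of 4 numbers: the shift along the tool's x, y, z in m, then the turn about the tool's z in rad. A call has 1 to 8 rows; each row shifts and turns the commanded pose from where the row before left it, along the tool's axes as they then stand; what a row does not reach is not made up. A row lasts 1/12 s, in which the tool goes at most 41.7 mm and 7.16 degrees, less where a joint would pass 70% of its speed; a pose out of reach is approached as far as the arm can. A call with a gripper value outside its range is refused whole. OPENING is the opening, from 0 (shut) to 1 (fully open), set as the call begins (- or left out, the last holds). The fingers move at their own pace and stop on an object; FORCE is the grip in N (left out, the last holds). Time passes only in rows, so rows that do not move let the fingers close. It gives the time, the measured TCP pose, the force, the opening and the grip force at its end, in the units of the state.
- r.read_state(): the state, without advancing time (a new reading comes with each control period).
- r.camera(name): name is "scene" or "top"; returns a dict with "img" (400x640x3 uint8, red, green, blue), "camera_matrix" (3x3 intrinsics, pixels), "dist_coeffs" ([k1, k2, p1, p2, k3] as OpenCV has them; the pictures are not rectified), "xyz" and "attitude" of the camera in the world. Camera axes: x right, y down, z forward; pixel columns grow to the right and rows downward; lengths in m; the calibration is good to about 2 mm. A picture is of the moment at which its call begins. There is no depth.
- r.close_job(): hands the job in; it is judged then, once.
Trained networks look in the newest picture that a camera, given by its name, has taken for a name from the list of things; names that differ only in an ending like _2 or _b are one class to them, and where a whole thing is asked for, a point or a joint stands for the part that bears it (a point fixed in the world has none). Each returns a list of dicts, best first, with "score" (0 to 1); they miss things now and then, are a little off and sometimes report something else, mostly with a low value. They report only what shows in the picture. A call takes as long as a camera call.
- r.outline_of(thing, camera): "mask" (400x640 bool, what is visible of it) and "bbox" ([centre column, centre row, width, height] in pixels, round what is visible of it).
The state is a dict: "time": time; "joint_positions": joint angles; "joint_vel": joint speeds; "joint_torque": joint torques, N m; "ee_pos": TCP position; "eef_rot": TCP orientation; "ft_force": force on the tool from outside, world axes, zero at the start; "torque": the same for the moment, N m; "width": finger opening in m; "grip_force": force on a finger pad.
Only numpy, scipy, OpenCV 4.12 (cv2) and the standard library are available. Lean on these libraries where they do the work, as an engineer would, in place of code of your own. Each camera call takes 0.05 s, during which the arm holds its last target. There are 200 camera calls.

TASK

The wooden edge strip along the near side of the plywood panel still stands proud of its groove. Take the two-wheeled hand roller by its grip, press it firmly on the strip, centred on it and in line with it, and roll it along so that all four lengths are fully home; use the roller for this, not the gripper itself, and leave the wheel-less rubbing block alone. Then stand the roller back on its wheels on the bench, off the panel.

Things in the scene. Friction and masses are not known exactly. Their poses are not given: they have to be found in the camera images.
- roller: Hand roller standing on two black wheels (40 mm diameter, 36 mm wide, axles 48 mm apart) in a steel frame 47 mm wide, 88 mm long over the wheels; 0.4 kg. Origin: centre of the underside at wheel-bottom level; z up, x along the axles, y the way it rolls. Upright wooden grip on the z axis, 40 (x) by 28 mm (y), 50 to 112 mm above the origin: take it across the 28 mm, about 82 mm up, and press.
- board: Plywood panel fixed to the bench, 100 (x) by 240 (y) by 30 mm. Origin: centre of the underside, on the bench; z up. The brown wooden strip, 30 mm wide, lies along y in the edge nearer the robot: centre line x = -30 mm, y = -97.5 to +97.5 mm. Its four 48 mm lengths stand 5 to 6 mm above the panel face at first, 1 mm (31 mm above the origin) when home. A hex key lies on the other half.
- rubbing_block: A bystander: a rubbing block with the same wooden grip as the roller but on a flat 50 x 110 x 24 mm wooden sole and without wheels, 86 mm tall. Origin: centre of its underside. Not to be used or moved.
- section1 (a joint): How far length 1 of the edge strip (centred at y = -73.5 mm on the panel) has been pressed down, in m: 0 to 0.001 at the start, 0.005 is fully home against a hard stop. It sinks against a stiff friction of about 6 N and stays where it is left; it can only move straight down or up.
- section2 (a joint): How far length 2 of the edge strip (centred at y = -24.5 mm on the panel) has been pressed down, in m: 0 to 0.001 at the start, 0.005 is fully home against a hard stop. It sinks against a stiff friction of about 6 N and stays where it is left; it can only move straight down or up.
- section3 (a joint): How far length 3 of the edge strip (centred at y = 24.5 mm on the panel) has been pressed down, in m: 0 to 0.001 at the start, 0.005 is fully home against a hard stop. It sinks against a stiff friction of about 6 N and stays where it is left; it can only move straight down or up.
- section4 (a joint): How far length 4 of the edge strip (centred at y = 73.5 mm on the panel) has been pressed down, in m: 0 to 0.001 at the start, 0.005 is fully home against a hard stop. It sinks against a stiff friction of about 6 N and stays where it is left; it can only move straight down or up.

How it is judged:
On the way, in this order (a step that is already met when the one before it is completed fails the run):
1. the roller is lifted off the bench (height (world z) of roller above 0.045 m), for 0.1 s.
2. the roller travels while pressed down with more than 4 N, centred within 15 mm of the strip's centre line and pointing along it within 12 degrees (contact force between roller and board above 4 N and linear speed of roller above 0.01 m/s and x of roller in the frame of board between -0.045 and -0.015 m and angle between the y axis of roller and the y axis of board, either way round below 0.21 rad), for 0.3 s.
At the end, for the whole second after the job is handed in: All four lengths of strip are pressed in by more than 3.5 mm of their 5 mm; the roller stands on its wheels on the bench (underside below 13 mm, within 10 degrees of upright), at rest (value of joint each of section1, section2, section3, section4 above 0.0035 m and height (world z) of roller below 0.013 m and angle between roller's own z axis and vertical below 0.17 rad and linear speed of roller below 0.02 m/s); the robot touches nothing.
It fails at once if the gripper or arm touches the panel or its strip with more than 3 N (contact force between any of the fingers, the arm and board above 3 N).
It fails at once if the rubbing block is moved more than 30 mm (distance of rubbing_block from where it was at the start of the episode above 0.03 m).
It also fails if it takes over 50 s, if anything falls off the work surface, if the arm or the gripper's body presses on something with over 40 N, if the wrist force passes 120 N, or if a joint passes its speed limit or range.

## Working session

There is one attempt and no reset: what is moved stays moved. The work goes in short steps, Python scripts to look and compute and a shell command to move; the robot and the scene stay as the last step left them, time stands still between calls to the robot, and variables do not carry over. Pictures are saved under pics/ and viewed, at most 10 in all, crops included, and the job is handed in when it is done.

```bash
mkdir -p pics; ls; cat > h.py <<'E'
from bench import r
import numpy as np, cv2
from scipy.spatial.transform import Rotation as R
def ray(c,px,z):
    K=np.array(c["camera_matrix"]);D=np.array(c["dist_coeffs"])
    p=cv2.undistortPoints(np.array(px,float).reshape(-1,1,2),K,D).reshape(-1,2)
    a=np.array(c["attitude"]); M=R.from_quat(a).as_matrix() if a.size==4 else a.reshape(3,3)
    d=np.c_[p,np.ones(len(p))]@M.T; o=np.array(c["xyz"])
    return o+d*((z-o[2])/d[:,2])[:,None]
E
python3 - <<'E'
from h import *
for n in("top","scene"):
    c=r.camera(n); cv2.imwrite(f"pics/{n}0.png",c["img"][:,:,::-1]); print(n,c["xyz"],c["attitude"])
    for t in("roller","board","rubbing_block","section1"):
        for o in r.outline_of(t,n)[:4]:
            m=o["mask"]; q=cv2.minAreaRect(np.argwhere(m)[:,::-1].astype(np.float32))
            print(t,round(o["score"],2),np.round(o["bbox"]),m.sum(),np.round(cv2.boxPoints(q)).tolist())
print(r.read_state())
E
```

```text
pics
top [ 0.32487262 -0.17079425  0.877239  ] [ 0.70894321 -0.69866357  0.07368054 -0.06196705]
roller 0.9 [417. 235.  51.  37.] 1289 [[390.0, 240.0], [399.0, 207.0], [444.0, 219.0], [435.0, 252.0]]
roller 0.17 [324. 221.  29.  16.] 448 [[308.0, 226.0], [313.0, 209.0], [339.0, 218.0], [333.0, 235.0]]
board 0.94 [291. 200. 133.  83.] 6721 [[222.0, 204.0], [238.0, 152.0], [360.0, 190.0], [344.0, 242.0]]
board 0.51 [323. 223.  28.  21.] 417 [[308.0, 226.0], [313.0, 211.0], [338.0, 219.0], [333.0, 234.0]]
rubbing_block 0.67 [418. 173.  57.  32.] 1681 [[385.0, 184.0], [389.0, 150.0], [447.0, 157.0], [444.0, 190.0]]
rubbing_block 0.53 [275. 208.  32.  21.] 421 [[258.0, 210.0], [263.0, 194.0], [288.0, 202.0], [283.0, 218.0]]
section1 0.93 [274. 209.  31.  18.] 446 [[258.0, 210.0], [263.0, 194.0], [288.0, 202.0], [283.0, 218.0]]
section1 0.71 [322. 224.  33.  18.] 433 [[307.0, 226.0], [312.0, 211.0], [338.0, 218.0], [333.0, 234.0]]
section1 0.61 [249. 200.  27.  21.] 345 [[235.0, 202.0], [240.0, 187.0], [263.0, 195.0], [257.0, 210.0]]
section1 0.59 [299. 215.  29.  22.] 383 [[284.0, 218.0],
[... 1023 characters left out ...]
8236546,  0.33223684, -0.06469787,  1.46013383,  0.02159034,
        1.34988512, -0.08849783]), 'joint_vel': array([-3.18139073e-03,  7.22602903e-05, -5.64202316e-04,  1.59576825e-03,
       -1.35330306e-04,  3.96878841e-05, -9.90811425e-04]), 'joint_torque': array([-6.27368863e-04, -6.22562313e+01,  2.44295230e-02, -3.89849639e+01,
       -6.11264049e-02,  3.21633322e-02,  5.08961739e-05]), 'ee_pos': array([ 0.22360129, -0.58364435,  0.19573633]), 'eef_rot': array([9.83317382e-01, 1.81898121e-01, 1.53045213e-05, 1.23585875e-05]), 'ft_force': array([0.16548233, 1.02248504, 0.28044188]), 'torque': array([-0.04628639,  0.03082627, -0.0112069 ]), 'grip_force': 0.0, 'width': 0.08714813261291406}
```

```bash
python3 - <<'E'
import cv2,numpy as np
a=cv2.imread("pics/top0.png")[120:290,200:480]; cv2.imwrite("pics/topc.png",cv2.resize(a,None,fx=2.8,fy=2.8,interpolation=2))
a=cv2.imread("pics/scene0.png")[110:300,220:440]; cv2.imwrite("pics/scenec.png",cv2.resize(a,None,fx=3,fy=3,interpolation=2))
E
```

```text
(no output)
```

View pics/topc.png

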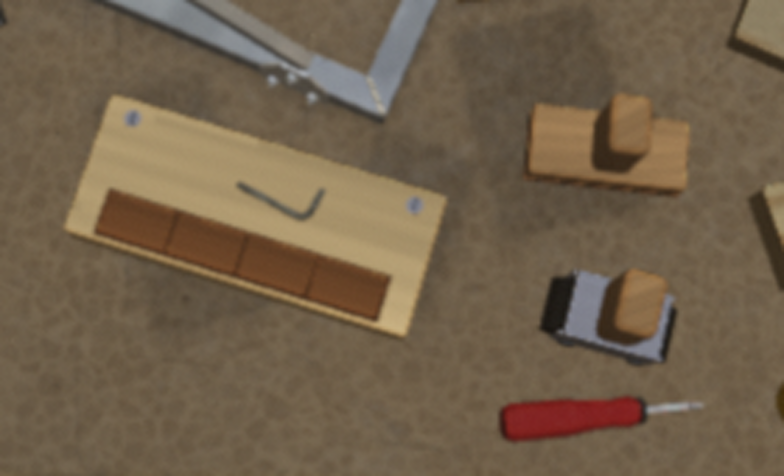

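View pics/scenec.png

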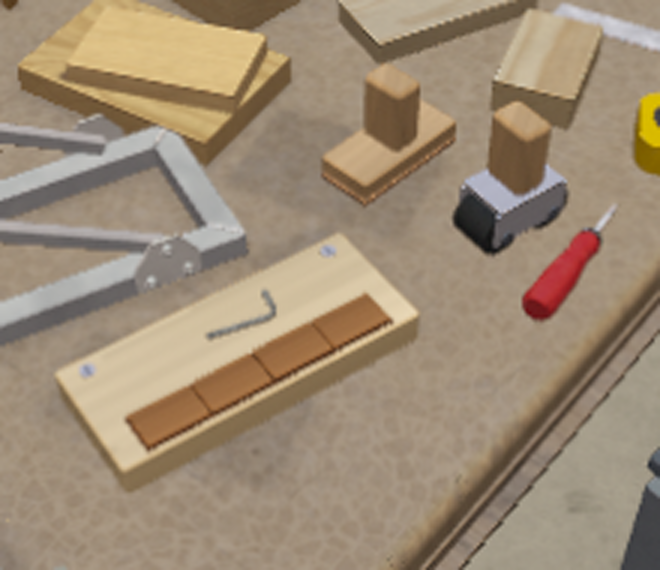

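The top view shows the panel (strip corners in the crop at about (110,190), (390,275), (378,320), (95,235)), the roller at about (615,310) with its grip at (640,305), and the rubbing block at (610,150). The screwdriver lies at (590,410), close to the roller. The scene view agrees. I'll fit poses by silhouette next.

```bash
cat >> h.py <<'E'
from scipy.optimize import minimize
def box(x,y,z0,z1): return np.array([[i*x/2,j*y/2,k] for i in(-1,1) for j in(-1,1) for k in(z0,z1)])
MODEL={"roller":[box(36,88,0,40)/1000,box(47,70,20,46)/1000,box(40,28,45,112)/1000],"board":[box(100,240,0,30)/1000],
"rubbing_block":[box(50,110,0,24)/1000,box(40,28,24,86)/1000]}
def sil(c,boxes,p,z=0.):
    K=np.array(c["camera_matrix"]);D=np.array(c["dist_coeffs"]);M=R.from_quat(c["attitude"]).as_matrix()
    rv=cv2.Rodrigues(M.T)[0]; tv=-M.T@np.array(c["xyz"]); im=np.zeros((400,640),np.uint8)
    Rz=R.from_euler("z",p[2]).as_matrix()
    for b in boxes:
        q=cv2.projectPoints(b@Rz.T+[p[0],p[1],z],rv,tv,K,D)[0]
        h=cv2.convexHull((q*16).round().astype(np.int32))
        cv2.fillConvexPoly(im,h,255,cv2.LINE_AA,4)
    return im/255.
def fit(thing,p0,cams,z=0.):
    obs=[(c,cv2.GaussianBlur(m.astype(float),(0,0),1)) for c,m in cams]
    f=lambda p:sum(((cv2.GaussianBlur(sil(c,MODEL[thing],p,z),(0,0),1)-m)**2).sum() for c,m in obs)
    best=min((minimize(f,[p0[0],p0[1],a],method="Nelder-Mead",options=dict(initial_simplex=np.array([p0[0],p0[1],a])+np.r_[np.zeros((1,3)),np.diag([.02,.02,.3])],xatol=1e-4,fatol=.1)) for a in p0[2]),key=lambda s:s.fun)
    return best.x,best.fun
E
python3 - <<'E'
from h import *
C={n:r.camera(n) for n in("top","scene")}
M={t:[(C[n],r.outline_of(t,n)[0]["mask"]) for n in C] for t in MODEL}
s=np.array([[110,190],[390,275],[378,320],[95,235]])/2.8+[200,120]
q=ray(C["top"],s,.0355); print(q.round(4).tolist(),"strip c",q.mean(0),"dir",q[1]-q[0])
for t in MODEL:
    m=M[t][0][1]; g=ray(C["top"],[np.argwhere(m).mean(0)[::-1]],.04)[0]
    for sel in (M[t],M[t][:1],M[t][1:]): print(t,fit(t,[g[0],g[1],np.arange(-1.5,1.6,.5)],sel))
print(R.from_quat(r.read_state()["eef_rot"]).as_matrix().round(3))
E
```

```text
[[0.5069, -0.0349, 0.0355], [0.4526, -0.2219, 0.0355], [0.4227, -0.2142, 0.0355], [0.4762, -0.0264, 0.0355]] strip c [ 0.46462617 -0.12434166  0.0355    ] dir [-0.05423289 -0.18694935  0.        ]
roller (array([ 0.42690442, -0.36912923, -0.18400381]), np.float64(277.1923910797498))
roller (array([ 0.42671748, -0.36850205, -0.23379272]), np.float64(129.54636014734766))
roller (array([ 0.42805865, -0.37205417, -0.08928176]), np.float64(134.76660692809878))
board (array([ 0.4946991 , -0.13195447, -0.2925277 ]), np.float64(419.6796606365119))
board (array([ 0.49479762, -0.13137386, -0.2914158 ]), np.float64(178.9860567990741))
board (array([ 0.49498504, -0.13253654, -0.28151066]), np.float64(230.94503576625053))
rubbing_block (array([ 0.54549864, -0.37188926, -0.10541208]), np.float64(133.25623046958606))
rubbing_block (array([ 0.54586714, -0.37208695, -0.11395382]), np.float64(72.44360653080842))
rubbing_block (array([ 0.54520697, -0.37233317,  3.07390794]), np.float64(57.354782671802))
[[ 0.934  0.358  0.   ]
 [ 0.358 -0.934 -0.   ]
 [ 0.     0.    -1.   ]]
```

```bash
python3 -m pendant '[[0.02,-0.008,0,0],[0.038,-0.018,0,0],[0.038,-0.018,0,0],[0.038,-0.018,0,0],[0.038,-0.018,0,0],[0.038,-0.018,0,0],[0.036,-0.018,0,0],[0.021,-0.012,0,0]]' 1 && python3 -m pendant '[[0,0,0,0.1],[0,0,0,0.12],[0,0,0,0.12],[0,0,0,0.12],[0,0,0,0.1],[0,0,0,0.04],[0,0,0,0],[0,0,0,0]]'
python3 - <<'E'
from h import *
s=r.read_state(); p=s["ee_pos"];M=R.from_quat(s["eef_rot"]).as_matrix();print(p,M.round(3),s["ft_force"])
c=r.camera("scene"); cv2.imwrite("pics/s1.png",cv2.resize(c["img"][60:300,220:480,::-1],None,fx=2.4,fy=2.4,interpolation=2))
print((M.T@(np.array([.427,-.369,.074])-p)).round(4))
E
```

```text
time: 1.57
ee_pos: [0.4292, -0.3658, 0.1961]
eef_rot: [0.983, 0.184, 0.001, -0.0]
ft_force: [-0.1, 0.5, 0.1]
width: 0.0871
grip_force: 0.0
time: 2.23
ee_pos: [0.4259, -0.37, 0.1958]
eef_rot: [0.993, -0.116, 0.0, 0.0]
ft_force: [0.5, 0.5, -0.3]
width: 0.0867
grip_force: 0.0
[ 0.42585673 -0.369998    0.19582672] [[ 0.973 -0.23   0.   ]
 [-0.23  -0.973 -0.   ]
 [ 0.     0.    -1.   ]] [ 0.45916397  0.54311544 -0.34731413]
[ 0.0009 -0.0013  0.1218]
```

View pics/s1.png

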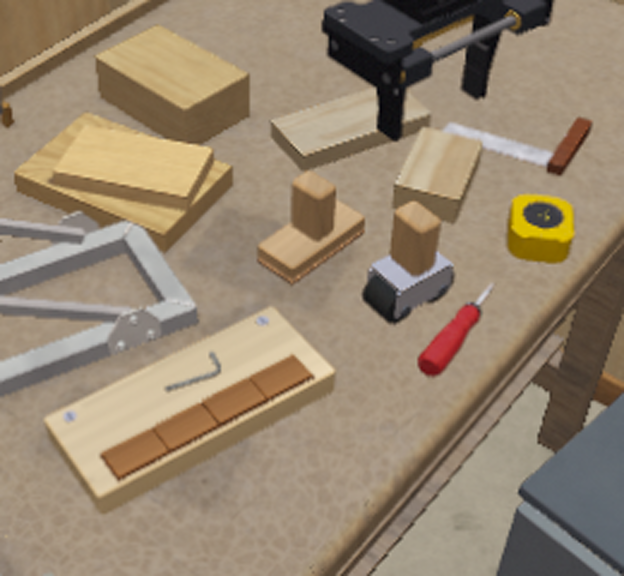

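The open gripper is over the roller's grip, with its fingers at (390,110) and (478,70) in the crop. The offset comes from its height. I'll descend and grip.

```bash
python3 -m pendant '[[0.001,-0.001,0.01,0],[0,0,0.025,0],[0,0,0.025,0],[0,0,0.025,0],[0,0,0.02,0],[0,0,0.012,0],[0,0,0.005,0],[0,0,0,0]]' 1 && python3 -m pendant '[[0,0,0,0],[0,0,0,0],[0,0,0,0],[0,0,0,0],[0,0,0,0],[0,0,0,0],[0,0,0,0],[0,0,0,0]]' 0 60
python3 - <<'E'
from h import *
c=r.camera("scene"); cv2.imwrite("pics/s2.png",cv2.resize(c["img"][60:260,300:480,::-1],None,fx=3,fy=3,interpolation=2))
E
```

```text
time: 2.95
ee_pos: [0.4266, -0.3689, 0.0728]
eef_rot: [0.993, -0.117, -0.001, -0.0]
ft_force: [0.2, -0.4, -0.0]
width: 0.0871
grip_force: 0.0
time: 3.62
ee_pos: [0.427, -0.3693, 0.0738]
eef_rot: [0.993, -0.117, 0.0, 0.0]
ft_force: [-0.5, -0.1, -0.1]
width: 0.0419
grip_force: 0.0
```

View pics/s2.png

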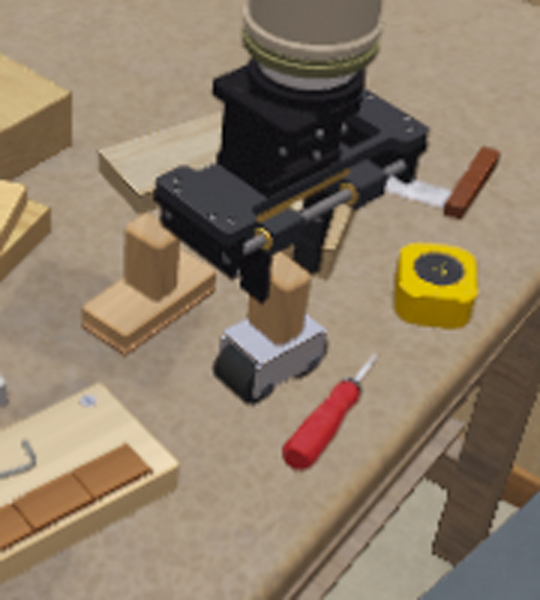

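The left finger's tip shows at (258,298) and the grip's near face at (278,300). It may be sitting too far back in x, so I'll check by projection.

```bash
python3 - <<'E'
from h import *
c=r.camera("scene"); s=r.read_state(); p=s["ee_pos"]; M=R.from_quat(s["eef_rot"]).as_matrix()
K=np.array(c["camera_matrix"]);D=np.array(c["dist_coeffs"]);A=R.from_quat(c["attitude"]).as_matrix()
pr=lambda q:cv2.projectPoints(np.array(q,float),cv2.Rodrigues(A.T)[0],-A.T@np.array(c["xyz"]),K,D)[0].reshape(-1,2)
w=s["width"]/2
img=cv2.resize(c["img"][60:260,300:480,::-1],None,fx=3,fy=3,interpolation=2)
P=[p+M@np.array(v) for v in[(-.0095,-w,.011),(.0095,-w,.011),(-.0095,w,.011),(.0095,w,.011),(0,0,.011)]]
for q in pr(P): cv2.circle(img,tuple(int(v) for v in (q-[300,60])*3),2,(0,255,255),-1)
Rz=R.from_euler("z",-.23).as_matrix()
for b in MODEL["roller"]:
  q=pr(b@Rz.T+[.427,-.369,0]); h=cv2.convexHull(((q-[300,60])*3).astype(np.int32)); cv2.polylines(img,[h],True,(0,255,0),1)
cv2.imwrite("pics/s3.png",img[200:450,150:400].repeat(2,0).repeat(2,1)); print(s["width"])
c=r.camera("top"); o=r.outline_of("roller","top"); print([x["score"] for x in o])
cv2.imwrite("pics/t3.png",cv2.resize(c["img"][120:290,300:480,::-1],None,fx=3,fy=3,interpolation=2))
E
```

```text
0.03375160301833893
[0.81]
```

View pics/s3.png

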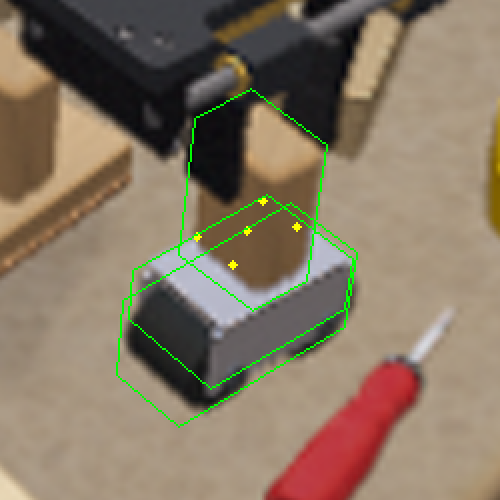

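```bash
python3 -m pendant '[[0,0,0,0],[0,0,0,0],[0,0,0,0],[0,0,0,0],[0,0,0,0]]' 0 60
python3 - <<'E'
from h import *
a=r.camera("scene"); b=r.camera("top")
A=cv2.resize(a["img"][100:200,345:425,::-1],None,fx=5,fy=5,interpolation=2)
B=cv2.resize(b["img"][190:290,380:460,::-1],None,fx=5,fy=5,interpolation=2)
cv2.imwrite("pics/s4.png",np.hstack([A,B]))
E
```

```text
time: 4.23
ee_pos: [0.427, -0.3693, 0.0737]
eef_rot: [0.993, -0.117, -0.0, 0.0]
ft_force: [-0.5, 0.7, 0.2]
width: 0.0269
grip_force: 59.8
```

View pics/s4.png

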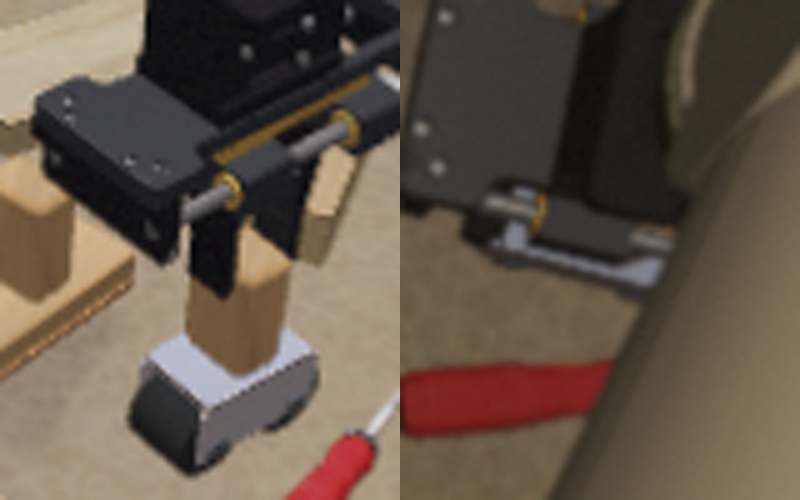

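The left half shows the fingers holding the upper part of the grip, with the near fingertip at (215,297). The pad force is 59.8 N at 27 mm, so it holds. Lifting.

```bash
python3 -m pendant '[[0,0,-0.008,0],[0,0,-0.015,0],[0,0,-0.02,0],[0,0,-0.02,0],[0,0,-0.015,0.03],[0,0,-0.005,0.023],[0,0,0,0],[0,0,0,0]]'
python3 - <<'E'
from h import *
s=r.read_state(); p=s["ee_pos"];M=R.from_quat(s["eef_rot"]).as_matrix();print(p,M.round(3),s["ft_force"],s["width"],s["grip_force"])
print((M.T@(np.array([.450,-.1762,p[2]])-p)).round(4))
c=r.camera("scene"); o=r.outline_of("roller","scene")[:1]
cv2.imwrite("pics/s5.png",cv2.resize(c["img"][60:220,330:460,::-1],None,fx=3,fy=3,interpolation=2))
E
```

```text
time: 5.0
ee_pos: [0.4266, -0.3689, 0.1559]
eef_rot: [0.99, -0.143, -0.0, -0.0]
ft_force: [-0.5, 0.0, -4.3]
width: 0.0272
grip_force: 59.8
[ 0.42661576 -0.36894206  0.15592558] [[ 0.959 -0.283 -0.001]
 [-0.283 -0.959  0.001]
 [-0.001 -0.    -1.   ]] [-0.45792     0.04508642 -4.31086082] 0.027243440620061746 59.812681674957275
[-3.210e-02 -1.915e-01  1.000e-04]
```

View pics/s5.png

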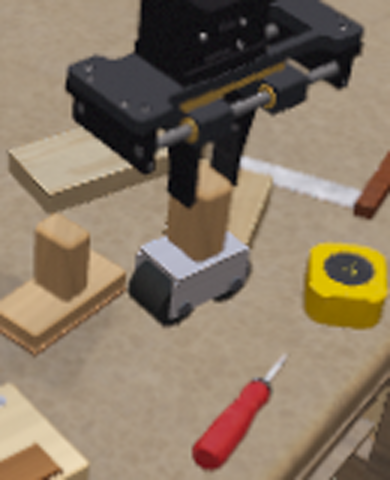

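The roller hangs level from the gripper, with its wheels at (150,290) and (235,270), and the wrist reads 4.3 N. Carrying it over the start of the strip and lowering it to just above.

```bash
python3 -m pendant '[[-0.002,-0.012,0,0],[-0.005,-0.028,0,0],[-0.005,-0.032,0,0],[-0.006,-0.034,0,0],[-0.006,-0.034,0,0],[-0.005,-0.03,0,0],[-0.003,-0.0165,0,0],[0,-0.005,0,0]]' && python3 -m pendant '[[0,0,0.01,0],[0,0,0.015,0],[0,0,0.01,0],[0,0,0.003,0],[0,0,0,0],[0,0,0,0]]'
python3 - <<'E'
from h import *
s=r.read_state(); p=s["ee_pos"];M=R.from_quat(s["eef_rot"]).as_matrix();print(p,M[:2,0],s["ft_force"])
c=r.camera("scene"); K=np.array(c["camera_matrix"]);D=np.array(c["dist_coeffs"]);A=R.from_quat(c["attitude"]).as_matrix()
pr=lambda q:cv2.projectPoints(np.array(q,float),cv2.Rodrigues(A.T)[0],-A.T@np.array(c["xyz"]),K,D)[0].reshape(-1,2)
f=lambda q:((pr(q)-[240,100])*3.5).astype(np.int32)
img=cv2.resize(c["img"][100:270,240:420,::-1],None,fx=3.5,fy=3.5,interpolation=2)
yaw=np.arctan2(M[1,0],M[0,0]); Rz=R.from_euler("z",yaw).as_matrix(); o=[p[0],p[1],p[2]-.0737]
cv2.polylines(img,[cv2.convexHull(f(MODEL["roller"][1]@Rz.T+o))],True,(0,255,0),1)
Rb=R.from_euler("z",-.287).as_matrix(); bx=[.4947,-.1315,0]
st=np.array([[-45,-97.5,35],[-15,-97.5,35],[-15,97.5,35],[-45,97.5,35]])/1000
cv2.polylines(img,[f(st@Rb.T+bx)],True,(255,255,0),1)
print("roller in board",(Rb.T@(np.array(o)-bx)).round(4),yaw)
cv2.imwrite("pics/s6.png",img)
E
```

```text
time: 5.77
ee_pos: [0.4507, -0.1719, 0.1563]
eef_rot: [0.99, -0.14, -0.0, -0.001]
ft_force: [1.1, 0.7, -4.9]
width: 0.0275
grip_force: 59.8
time: 6.27
ee_pos: [0.4505, -0.177, 0.1187]
eef_rot: [0.99, -0.144, -0.0, -0.0]
ft_force: [0.8, 0.3, -4.6]
width: 0.0275
grip_force: 59.8
[ 0.4504658  -0.1770307   0.11866543] [ 0.95881409 -0.28403423] [ 0.80367493  0.25333803 -4.56724871]
roller in board [-0.0295 -0.0562  0.045 ] -0.28799903997857285
```

View pics/s6.png

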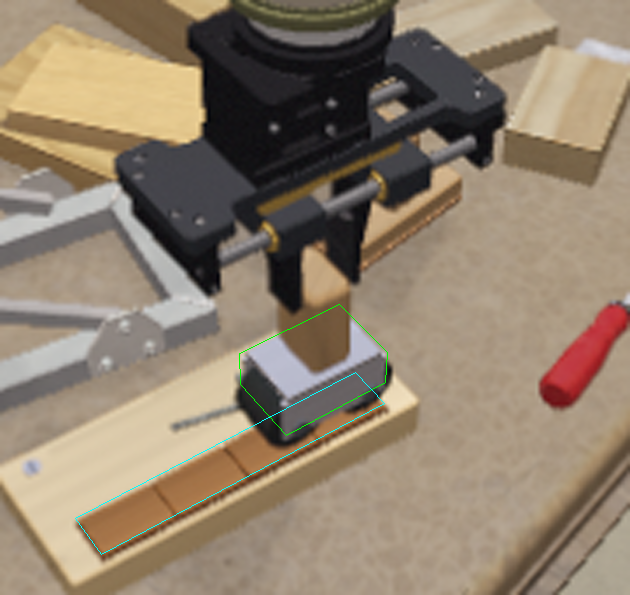

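The strip outline and the roller frame both fit the model (frame corner at (285,432)), and the roller is centred and in line with the strip. Lowering and pressing in small steps.

```bash
python3 -m pendant '[[0,0,0.006,0],[0,0,0.004,0],[0,0,0.002,0],[0,0,0,0],[0,0,0,0]]'; python3 -m pendant '[[0,0,0.001,0],[0,0,0.001,0],[0,0,0,0],[0,0,0,0]]'
```

```text
time: 6.73
ee_pos: [0.451, -0.1767, 0.1072]
eef_rot: [0.99, -0.143, 0.001, 0.0]
ft_force: [0.0, -0.7, 0.9]
width: 0.0274
grip_force: 59.8
time: 7.07
ee_pos: [0.4513, -0.1768, 0.1056]
eef_rot: [0.99, -0.143, 0.001, 0.0]
ft_force: [-0.9, 0.8, 4.8]
width: 0.0271
grip_force: 59.8
```

```bash
python3 -m pendant '[[0,0,0.001,0],[0,0,0.001,0],[0,0,0,0],[0,0,0,0]]';  python3 -m pendant '[[0,0,0.001,0],[0,0,0,0],[0,0,0,0]]'
```

```text
time: 7.4
ee_pos: [0.4519, -0.177, 0.1046]
eef_rot: [0.99, -0.143, 0.002, 0.0]
ft_force: [-1.9, 0.2, 13.3]
width: 0.0278
grip_force: 59.8
time: 7.65
ee_pos: [0.4524, -0.1772, 0.1045]
eef_rot: [0.99, -0.143, 0.002, 0.001]
ft_force: [-4.2, 1.2, 21.2]
width: 0.0275
grip_force: 59.8
```

```bash
python3 -m pendant '[[0,-0.004,0,0],[0,-0.006,0,0],[0,-0.006,0,0],[0,-0.006,0,0],[0,-0.006,0,0],[0,-0.006,0,0],[0,-0.004,0,0],[0,0,0,0]]'
```

```text
time: 8.32
ee_pos: [0.4637, -0.1397, 0.1044]
eef_rot: [0.99, -0.143, 0.002, 0.0]
ft_force: [-1.2, 1.3, 19.1]
width: 0.0273
grip_force: 59.8
```

```bash
python3 -m pendant '[[0,-0.004,0,0],[0,-0.006,0,0],[0,-0.006,0,0],[0,-0.006,0,0],[0,-0.006,0,0],[0,-0.006,0,0],[0,-0.004,0,0],[0,0,0,0]]';python3 -m pendant '[[0,-0.004,0,0],[0,-0.006,0,0],[0,-0.006,0,0],[0,-0.006,0,0],[0,-0.006,0,0],[0,-0.006,0,0],[0,-0.004,0,0],[0,0,0,0]]'
python3 - <<'E'
from h import *
s=r.read_state(); p=s["ee_pos"];Rb=R.from_euler("z",-.287).as_matrix();print((Rb.T@(p-[.4947,-.1315,0])).round(4))
c=r.camera("scene");cv2.imwrite("pics/s7.png",cv2.resize(c["img"][100:280,220:400,::-1],None,fx=3.3,fy=3.3,interpolation=2))
E
```

```text
time: 8.98
ee_pos: [0.4747, -0.1036, 0.1044]
eef_rot: [0.99, -0.143, 0.003, 0.0]
ft_force: [0.1, 0.1, 17.7]
width: 0.0275
grip_force: 59.8
time: 9.65
ee_pos: [0.4859, -0.0665, 0.1045]
eef_rot: [0.99, -0.143, 0.003, -0.0]
ft_force: [1.2, 0.4, 17.1]
width: 0.0276
grip_force: 59.8
[-0.0269  0.0599  0.1045]
```

View pics/s7.png

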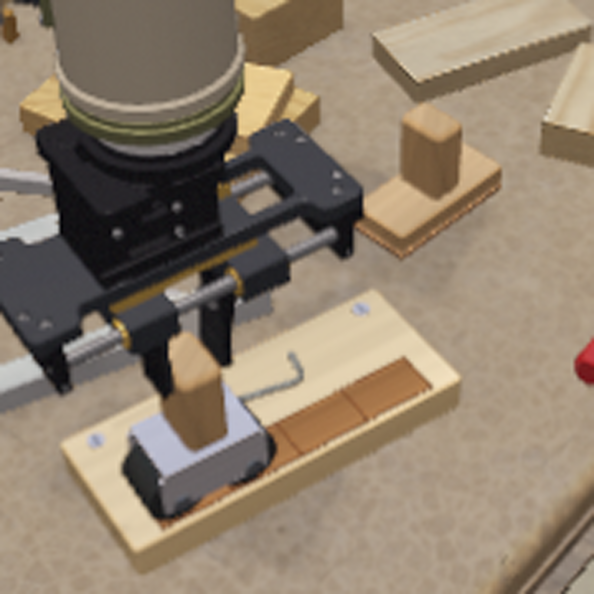

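The roller is on the strip at the far end, with its frame at (200,460), and lengths 1 and 2 behind it look flush. It sits a few mm off-centre towards the panel middle, so I'll lift, shift it 5 mm back and roll a return pass.

```bash
python3 -m pendant '[[0,0,-0.006,0],[0,0,-0.004,0],[-0.003,0,0,0],[-0.002,0,0,0],[0,0,0.005,0],[0,0,0.004,0],[0,0,0.0015,0],[0,0,0,0]]'; python3 -m pendant '[[0,0.004,0,0],[0,0.006,0,0],[0,0.007,0,0],[0,0.007,0,0],[0,0.007,0,0],[0,0.006,0,0],[0,0.004,0,0],[0,0,0,0]]';python3 -m pendant '[[0,0.004,0,0],[0,0.006,0,0],[0,0.007,0,0],[0,0.007,0,0],[0,0.007,0,0],[0,0.006,0,0],[0,0.004,0,0],[0,0,0,0]]';python3 -m pendant '[[0,0.004,0,0],[0,0.006,0,0],[0,0.007,0,0],[0,0.007,0,0],[0,0.007,0,0],[0,0.006,0,0],[0,0.004,0,0],[0,0,0,0]]'
python3 - <<'E'
from h import *
s=r.read_state(); p=s["ee_pos"];M=R.from_quat(s["eef_rot"]).as_matrix();Rb=R.from_euler("z",-.287).as_matrix();print((Rb.T@(p-[.4947,-.1315,0])).round(4))
print(M.T@(np.array([.427,-.34,p[2]])-p))
c=r.camera("scene");cv2.imwrite("pics/s8.png",cv2.resize(c["img"][110:270,250:400,::-1],None,fx=3.7,fy=3.7,interpolation=2))
E
```

```text
time: 10.37
ee_pos: [0.4804, -0.0657, 0.1044]
eef_rot: [0.99, -0.143, 0.003, 0.0]
ft_force: [-6.9, 1.1, 29.3]
width: 0.0269
grip_force: 59.9
time: 11.03
ee_pos: [0.4684, -0.1058, 0.1044]
eef_rot: [0.99, -0.143, 0.002, 0.0]
ft_force: [-6.9, 2.2, 29.0]
width: 0.0274
grip_force: 59.9
time: 11.7
ee_pos: [0.457, -0.1456, 0.1044]
eef_rot: [0.99, -0.144, 0.003, 0.001]
ft_force: [-5.6, 1.1, 28.1]
width: 0.0273
grip_force: 59.9
time: 12.37
ee_pos: [0.4452, -0.1854, 0.1044]
eef_rot: [0.99, -0.144, 0.003, 0.001]
ft_force: [-6.1, 0.7, 26.7]
width: 0.0272
grip_force: 59.9
[-0.0322 -0.0657  0.1044]
[0.02649404 0.15337371 0.0003229 ]
```

View pics/s8.png

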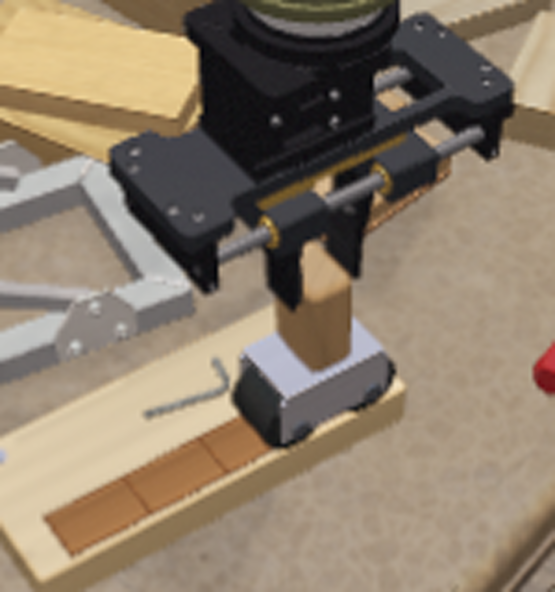

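The strip behind the roller looks flush with the panel, with its near end at (60,530). Lifting off and carrying the roller back to the bench.

```bash
python3 -m pendant '[[0,0,-0.006,0],[0,0,-0.012,0],[0,0,-0.014,0],[0,0,-0.01,0],[0,0,0,0]]'; python3 -m pendant '[[0.002,0.01,0,0],[0.005,0.025,0,0],[0.006,0.03,0,0],[0.007,0.033,0,0],[0.006,0.03,0,0],[0.005,0.025,0,0],[0.003,0.014,0,0],[0.001,0.005,0,0]]'; python3 -m pendant '[[0,0,0.01,0],[0,0,0.018,0],[0,0,0.018,0],[0,0,0.008,0],[0,0,0,0],[0,0,0,0],[0,0,0,0]]'
```

```text
time: 12.83
ee_pos: [0.4441, -0.184, 0.1446]
eef_rot: [0.99, -0.143, 0.001, 0.0]
ft_force: [0.5, -0.1, -4.2]
width: 0.0272
grip_force: 59.8
time: 13.5
ee_pos: [0.4262, -0.3616, 0.1417]
eef_rot: [0.989, -0.145, -0.001, 0.0]
ft_force: [-0.8, -0.1, -5.6]
width: 0.027
grip_force: 59.8
time: 14.08
ee_pos: [0.4288, -0.3585, 0.0902]
eef_rot: [0.99, -0.143, 0.001, 0.0]
ft_force: [0.3, -0.6, -4.6]
width: 0.0273
grip_force: 59.8
```

```bash
python3 -m pendant '[[0,0,0.006,0],[0,0,0.006,0],[0,0,0.003,0],[0,0,0,0],[0,0,0,0]]'; python3 -m pendant '[[0,0,0.001,0],[0,0,0.0005,0],[0,0,0,0],[0,0,0,0]]'
```

```text
time: 14.5
ee_pos: [0.428, -0.3586, 0.0741]
eef_rot: [0.99, -0.143, -0.0, -0.0]
ft_force: [-0.2, 0.8, -4.7]
width: 0.027
grip_force: 59.8
time: 14.83
ee_pos: [0.4285, -0.359, 0.0737]
eef_rot: [0.99, -0.143, 0.001, 0.0]
ft_force: [-1.2, 0.8, 6.2]
width: 0.027
grip_force: 59.8
```

```bash
python3 -m pendant '[[0,0,-0.0005,0],[0,0,0,0],[0,0,0,0],[0,0,0,0],[0,0,0,0],[0,0,0,0],[0,0,0,0],[0,0,0,0]]' 1; python3 -m pendant '[[0,0,0,0],[0,0,0,0],[0,0,0,0],[0,0,-0.006,0],[0,0,-0.014,0],[0,0,-0.02,0],[0,0,-0.025,0],[0,0,-0.03,0]]';  python3 -m pendant '[[0,0,-0.03,0],[0,0,-0.02,0],[0,0.03,0,0],[0.03,0.03,0,0],[0,0,0,0],[0,0,0,0]]'
python3 - <<'E'
from h import *
C={n:r.camera(n) for n in("top","scene")}
for t,g in(("roller",[.4285,-.359,[-.287]]),("rubbing_block",[.5455,-.372,[-.105]])):
    for n in C:
        o=r.outline_of(t,n)[:1]
        if o: print(t,n,o[0]["score"],o[0]["bbox"],fit(t,g,[(C[n],o[0]["mask"])]))
for k in C: cv2.imwrite(f"pics/end_{k}.png",C[k]["img"][:,:,::-1])
# strip silhouettes of lengths: compare image position of lengths with heights 31 vs 35 mm
K=C["scene"]
Rb=R.from_euler("z",-.287).as_matrix()
for n in C:
  c=C[n];A=R.from_quat(c["attitude"]).as_matrix()
  for o in r.outline_of("section1",n)[:5]:
    m=np.argwhere(o["mask"]).mean(0)[::-1]
    print(n,round(o["score"],2),[((ray(c,[m],z)[0]-[.4947,-.1315,0])@Rb*1000).round(1)[:2].tolist() for z in(.031,.035)])
print(r.read_state()["time"])
E
```

```text
time: 15.5
ee_pos: [0.4281, -0.3586, 0.0732]
eef_rot: [0.99, -0.143, 0.0, 0.0]
ft_force: [-0.2, -0.2, -0.7]
width: 0.0727
grip_force: 0.0
time: 16.17
ee_pos: [0.4274, -0.3581, 0.1687]
eef_rot: [0.99, -0.143, -0.001, -0.0]
ft_force: [1.4, 0.1, 0.5]
width: 0.0872
grip_force: 0.0
time: 16.67
ee_pos: [0.4392, -0.4253, 0.217]
eef_rot: [0.99, -0.144, -0.001, -0.001]
ft_force: [-0.3, 0.0, 0.3]
width: 0.0866
grip_force: 0.0
roller top 0.55 [412.7, 231.9, 50.2, 34.2] (array([ 0.42782263, -0.35663663, -0.27802025]), np.float64(119.12953652046849))
roller scene 0.55 [386.2, 173.4, 40.8, 50.9] (array([ 0.429611  , -0.36065501, -0.17847099]), np.float64(172.57886676401125))
rubbing_block top 0.85 [415.4, 174.0, 59.1, 33.2] (array([ 0.54667855, -0.37204945, -0.09973953]), np.float64(86.36833058226311))
rubbing_block scene 0.88 [349.4, 153.6, 42.9, 48.7] (array([ 0.54514747, -0.37286302, -0.09176486]), np.float64(44.35338771299697))
top 0.89 [[-30.1, -72.7], [-30.7, -72.8]]
top 0.8 [[-28.9, -22.3], [-29.5, -22.6]]
top 0.7 [[-30.3, 25.2], [-30.9, 24.6]]
top 0.63 [[-29.3, 73.8], [-29.8, 73.0]]
scene 0.83 [[-30.2, -23.3], [-33.0, -21.5]]
scene 0.82 [[-31.4, 25.2], [-34.2, 26.7]]
scene 0.7 [[-31.9, -72.4], [-34.7, -70.4]]
scene 0.52 [[-30.5, 74.1], [-33.3, 75.3]]
17.0667
```

All four lengths measure at the home height in both views. The roller is upright on the bench, and the rubbing block has not moved. Handing in.

```bash
python3 -c "
from bench import r
print(r.close_job())"
```

```text
the job is handed in; nothing more can be done
None
```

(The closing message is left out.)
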